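# Pack the bearing balls and close the tins

## Task

Use the scoop to take the steel balls out of the tray and tip them all into the large round tin; do not pick balls out of the tray by hand, though one that has strayed from it may be. Finish with the scoop standing upright in the emptied tray, and with every tin whose lid is on the table closed by the lid of its own shape and size, seated flat with its step inside the rim. Leave the other things on the bench alone.

Things in the scene. Friction and masses are not known exactly. Their poses are not given: they have to be found in the camera images.
- tin_large_rim (a point): Centre of the open top of the large round steel tin: round, 92 mm in diameter outside, 40 mm high, walls and floor 4 mm, standing fixed on the table; z up, x and y along its sides.
- tin_small_rim (a point): Centre of the open top of the small round steel tin: round, 60 mm in diameter outside, 40 mm high, walls and floor 4 mm, standing fixed on the table; z up, x and y along its sides.
- tin_square_rim (a point): Centre of the open top of the square steel tin: square, 72 x 72 mm outside, 40 mm high, walls and floor 4 mm, standing fixed on the table; z up, x and y along its sides.
- tin_oblong_rim (a point): Centre of the open top of the oblong steel tin: oblong, 96 mm along its x by 58 mm along its y outside, 40 mm high, walls and floor 4 mm, standing fixed on the table; z up, x and y along its sides.
- lid_large_handle (a point): Centre of the wooden bar handle (44 mm long in the lid's x, 16 thick in y, 42 high) on a loose steel lid, 0.14 kg; plate round, 92 mm in diameter, 4 mm thick; under it a step 6 mm deep, 3 mm smaller all round than its tin's inside. This point is 21 mm above the plate, 31 above the table when lying step down (as at the start), 25 above the rim when closed.
- lid_small_handle (a point): Centre of the wooden bar handle (44 mm long in the lid's x, 16 thick in y, 42 high) on a loose steel lid, 0.14 kg; plate round, 60 mm in diameter, 4 mm thick; under it a step 6 mm deep, 3 mm smaller all round than its tin's inside. This point is 21 mm above the plate, 31 above the table when lying step down (as at the start), 25 above the rim when closed. May be absent: its tin stays open.
- lid_square_handle (a point): Centre of the wooden bar handle (44 mm long in the lid's x, 16 thick in y, 42 high) on a loose steel lid, 0.14 kg; plate square, 72 x 72 mm, 4 mm thick; under it a step 6 mm deep, 3 mm smaller all round than its tin's inside. This point is 21 mm above the plate, 31 above the table when lying step down (as at the start), 25 above the rim when closed. May be absent: its tin stays open.
- lid_oblong_handle (a point): Centre of the wooden bar handle (44 mm long in the lid's x, 16 thick in y, 42 high) on a loose steel lid, 0.14 kg; plate oblong, 96 mm along its x by 58 mm along its y, 4 mm thick; under it a step 6 mm deep, 3 mm smaller all round than its tin's inside. This point is 21 mm above the plate, 31 above the table when lying step down (as at the start), 25 above the rim when closed. May be absent: its tin stays open.
- tray_floor (a point): Centre of the inside floor (4 mm above the table) of a fixed plywood tray: a channel 220 mm long (x) and 51 wide (y) inside, sides 26 mm high over the table. The end at its -x, towards the robot, slopes up and outward at 75 degrees from x = -110 mm, 45 mm high; the +x end is upright. The balls start in the -x half.
- scoop_handle (a point): Grip point of the loose scoop (0.18 kg), 70 mm above its underside, on an upright wooden handle 16 mm thick (scoop's y) by 22 (x) with its top at 95 mm; it starts upright on the table at one side. The handle's axis is 87 mm to the +x of the lip, just behind the pan's back wall.
- scoop_lip (a point): Middle of the scoop's front lip, at its underside; same axes as the scoop. The flat aluminium floor runs 100 mm from here to +x, 47 mm wide, 2.5 mm thick (bevelled over the front 6); the pan is open only at this end: sides rising from the lip to 24 mm high 47 mm behind it, back wall 74 mm behind it; five balls fit. 
- ball1_center (a point): Centre of a steel ball 20 mm in diameter, 33 g; polished, slippery; it rolls stiffly and stays put on slopes under about 10 degrees. May be absent.
- ball2_center (a point): Centre of a steel ball 20 mm in diameter, 33 g; polished, slippery; it rolls stiffly and stays put on slopes under about 10 degrees. May be absent.
- ball3_center (a point): Centre of a steel ball 20 mm in diameter, 33 g; polished, slippery; it rolls stiffly and stays put on slopes under about 10 degrees. May be absent.
- ball4_center (a point): Centre of a steel ball 20 mm in diameter, 33 g; polished, slippery; it rolls stiffly and stays put on slopes under about 10 degrees. May be absent.
- ball5_center (a point): Centre of a steel ball 20 mm in diameter, 33 g; polished, slippery; it rolls stiffly and stays put on slopes under about 10 degrees. May be absent.
- offcut: Bystander: wooden offcut, 90 x 50 x 35 mm; origin under its middle. Leave it.
- mug: Bystander: blue mug, 80 mm wide, 90 mm high; origin under its middle. Leave it.
- glue: Bystander: white glue bottle, 56 mm wide, 160 mm high; origin under its middle. Leave it.
- hammer: Bystander: hammer lying on the table; origin under its middle. Leave it.
- tape: Bystander: roll of paper tape, 56 mm wide, 25 mm high; origin under its middle. Leave it.
- driver: Bystander: screwdriver lying on the table, 180 mm; origin under its middle. Leave it.
Things that resemble listed ones, but are neither listed nor needed, are in the scene too. What is shaped like the part that bears lid_square_handle but orange or pink is not meant.

How it is judged:
By the outcome, as a careful person would: the job done as asked, in the order asked, and still so for the second after the job is handed in, with the robot touching nothing.
Of ball1, ball2, ball3, ball4, ball5 only 3 to 5 are there at a start; the rules pass over those that are not, and their reading is None.
Of lid_small, lid_square, lid_oblong only 2 to 3 are there at a start; the rules pass over those that are not, and their reading is None.
At some moment in a run one of lid_large, lid_small, lid_square, lid_oblong may be knocked a few centimetres aside while the robot is not near it.
It also fails if it takes over 208 s, if anything falls off the work surface, if the arm or the gripper's body presses on something with over 40 N, if the wrist force passes 120 N, or if a joint passes its speed limit or range.

## Robot

A 6-joint arm with a two-finger parallel gripper is mounted at the origin on the work surface. World frame = base frame: x ahead of the robot, y to its left, z up, the work surface at z = 0. Lengths are in m, angles in rad, forces in N, time in s.
With the tool pointing down it reaches from about 0.275 to 0.75 m from the base axis. Payload 10.2 kg.
Tool frame: the origin (TCP) lies midway between the tips of the shut fingers; the grasp point (between the pads) lies 19 mm behind it (env.hold_point_z is the distance from the TCP to the grasp point, in m); z points along the fingers, y is the line along which they close (so a half turn about z gives the same grasp; the last joint's range is limited). The gripper opens to 85 mm and grips with 20 to 120 N. Pads are 22 mm wide; open, the fingers measure 114 mm over their backs; the gripper's body (76 mm by 85 mm) begins 54 mm behind the grasp point. The pads swing forward as they close: fully open they stand 13 mm farther back than shut.
Start: joints at [-1.528, 0.313, 1.498, -0, 1.331, -0.223], TCP at [0.138, -0.507, 0.231] pointing down, gripper open.
Joint ranges: [-2.94, 2.94], [-0.97, 2.17], [0.19, 2.56], [-1.23, 4.37], [0.02, 3.11], [-2.88, 2.88]. Speed limits (rad/s): [2.39, 2.39, 3.01, 3.14, 3.14, 3.14].

## Interface

Orientations are given as a unit quaternion [x, y, z, w].
In Python, from bench import env, kinematics, monitor, eyes, job gives the robot as it stands. The module is installed in compiled form; this text tells all that it offers. Calls block until the motion is done:
- env.reach(position, orientation): joint-space move of the TCP to a pose.
- env.movel(position, velocity=0.15, frame=None, guard=None): straight line of the TCP; frame=None keeps the orientation; velocity is the mean speed in m/s. With guard (N) it stops when the force on the tool has changed by that much, and returns True; else False.
- env.set_joints(angles): joint-space move.
- env.release() and env.close_gripper(effort=None): open the fingers fully, or close them until they stop; effort is the grip in N (None keeps the last).
- env.hold(seconds).
- kinematics.ik(position, orientation): joint angles nearest the present ones, or None.
- monitor.sense(): the state.
- eyes.grab_frame(name): name is "scene" or "top" or "wrist"; returns a dict with "frame" (480x640x3 uint8, red, green, blue), "mtx" (3x3 intrinsics, pixels), "view" (4x4, takes a point from world to camera coordinates). Camera axes: x right, y down, z forward; pixel columns grow to the right and rows downward; lengths in m; the calibration is good to about 2 mm. A picture is of the moment at which its call begins. There is no depth.
A pose or a line that the arm cannot do raises env.MotionError and nothing moves.
- job.hand_in(): hands the job in; it is judged then, once.
The state is a dict: "clock": time; "joints": joint angles; "qvel": joint speeds; "joint_efforts": joint torques, N m; "position": TCP position; "ee_rot": TCP orientation; "contact_force": force on the tool from outside, world axes, zero at the start; "ft_torque": the same for the moment, N m; "finger_gap": opening from 0.0 (shut) to 1.0 (fully open); "gripper_force": force on a finger pad.
Only numpy, scipy, OpenCV 4.12 (cv2) and the standard library are available. Lean on these libraries where they do the work, as an engineer would, in place of code of your own. Each camera call takes 0.05 s, during which the arm holds its last target. There are 200 camera calls.

## Working session

There is one attempt and no reset: what is moved stays moved. The work goes in short steps, each a Python script; the robot and the scene stay as the last script left them, time stands still between calls to the robot, and variables do not carry over. Pictures are saved under pics/ and viewed, at most 14 in all, crops included, and the job is handed in when it is done.

```bash
mkdir -p pics; ls; cat > h.py <<'E'
import numpy as np,cv2
from bench import env,kinematics,monitor,eyes,job
def snap(n,f):
    g=eyes.grab_frame(n); cv2.imwrite(f'pics/{f}.png',g['frame'][:,:,::-1]); np.savez(f'pics/{f}.npz',**g); return g
def load(f): return dict(np.load(f'pics/{f}.npz'))
def ray(g,u,v):
    R=g['view'][:3,:3];t=g['view'][:3,3]
    d=R.T@np.linalg.inv(g['mtx'])@np.array([u,v,1.]); return -R.T@t,d
def onz(g,u,v,z):
    c,d=ray(g,u,v); return c+d*(z-c[2])/d[2]
def proj(g,p):
    q=g['mtx']@(g['view'][:3,:3]@np.asarray(p)+g['view'][:3,3]); return q[:2]/q[2]
E
python3 - <<'E'
from h import *
for n in('scene','top'):
    g=snap(n,n+'0'); print(n,ray(g,320,240),g['mtx'][0,0])
    cv2.imwrite(f'pics/{n}0b.png',cv2.resize(g['frame'][:,:,::-1],(800,600),interpolation=cv2.INTER_CUBIC))
print(monitor.sense())
E
```

```text
pics
scene (array([ 1.40004485, -0.44614553,  1.02862508]), array([-0.64260522,  0.30233664, -0.70446946])) 604.3921153527691
top (array([ 0.3617144 , -0.00790631,  1.24423146]), array([ 0.1567988 ,  0.00846924, -0.98762734])) 564.4743215265927
{'clock': 0.1, 'joints': array([-1.52839918e+00,  3.13379949e-01,  1.49833127e+00, -5.17199438e-06,
        1.33097967e+00, -2.23371729e-01]), 'qvel': array([-0.00119025,  0.00065035, -0.00087748,  0.00059125,  0.00107384,
        0.00163605]), 'joint_efforts': array([ 1.84547789e-03, -4.12900972e+01, -2.60138690e+01, -1.66597215e-04,
        3.02896071e-03, -1.48213879e-06]), 'position': array([ 0.1378839 , -0.5063479 ,  0.23081074]), 'ee_rot': array([ 9.91183616e-01,  1.32494290e-01,  4.71190310e-05, -5.47098290e-04]), 'contact_force': array([-0.16186484, -0.36540133, -0.76353344]), 'ft_torque': array([-0.01643386,  0.05739673,  0.0298343 ]), 'gripper_force': 0.0, 'finger_gap': 0.9989889113714706}
```

View pics/top0b.png

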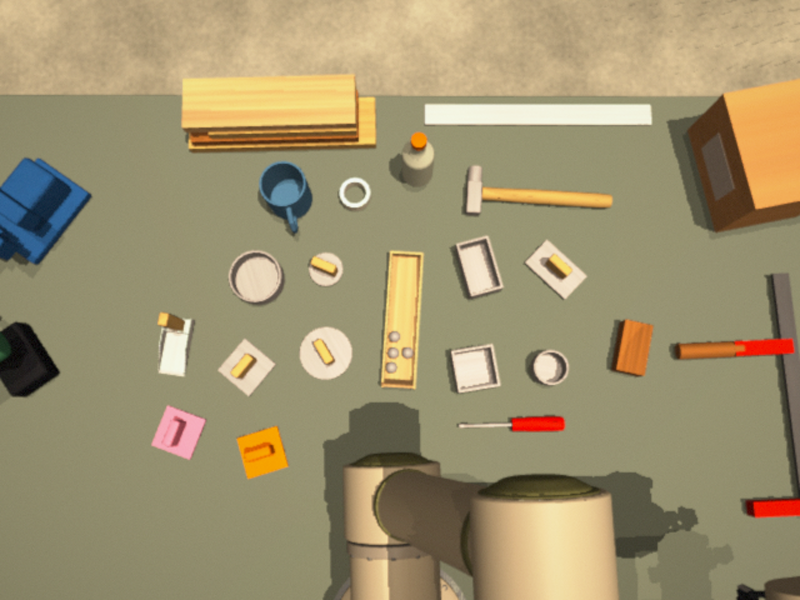

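View pics/scene0b.png

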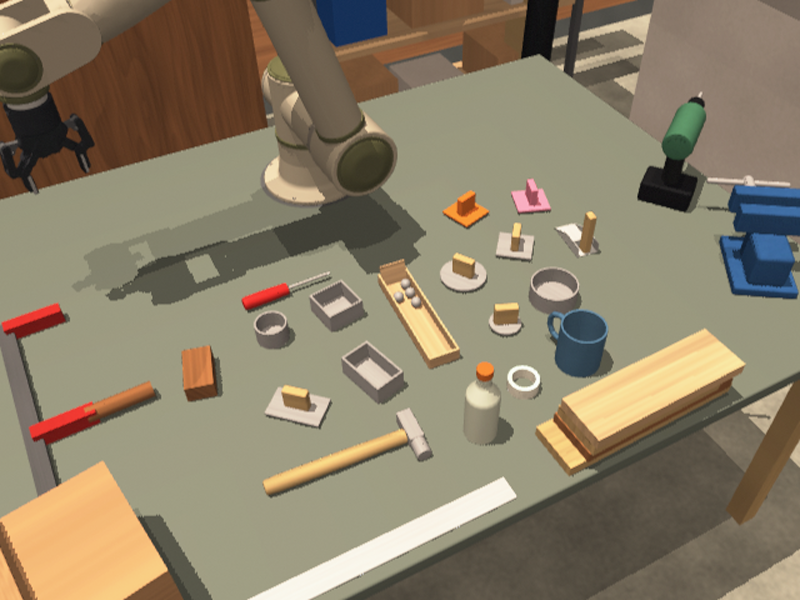

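The top picture (800×600 pixels) shows:
- **Tins:** large (256,278), small (549,368), square (474,368), oblong (479,266).
- **Steel lids:** large (326,352), small (325,268), oblong (556,268). For the square lid there are three candidates: steel-grey (246,367), pink (179,432) and orange (262,452). The grey one fits.
- **Scoop and tray:** the scoop pan is at (174,350) with its lip towards the robot. The tray is at (403,320) with 4 balls around (397,352).

```bash
python3 - <<'E'
from h import *
g=load('top0');im=g['frame'];hsv=cv2.cvtColor(im,cv2.COLOR_RGB2HSV)
for (u,v) in [(205,222),(250,300),(200,294),(261,281),(138,285),(322,250),(258,281),(315,281),(195,290)]: print((u,v),hsv[v,u],end=' ')
print()
roi=np.zeros(im.shape[:2],np.uint8);roi[180:390,90:540]=1
grey=((hsv[...,1]<45)&(hsv[...,2]>120)&(roi>0)).astype(np.uint8)*255
yel=((hsv[...,1]>95)&(hsv[...,2]>140)&(hsv[...,0]>12)&(hsv[...,0]<32)&(roi>0)).astype(np.uint8)*255
for nm,m,z in(('grey',grey,.0),('yel',yel,.03)):
    for c in cv2.findContours(m,cv2.RETR_EXTERNAL,cv2.CHAIN_APPROX_NONE)[0]:
        if cv2.contourArea(c)<40: continue
        r=cv2.minAreaRect(c);b=cv2.boxPoints(r)
        print(nm,np.round(r[0],1),np.round(r[1],1),round(r[2]),int(cv2.contourArea(c)),'z0',onz(g,*r[0],0.01)[:2].round(3),'z40',onz(g,*r[0],.04)[:2].round(3),'z52',onz(g,*r[0],.052)[:2].round(3))
E
```

```text
(205, 222) [ 17  52 232] (250, 300) [ 16  58 219] (200, 294) [ 15  97 157] (261, 281) [ 24 141 246] (138, 285) [ 32  20 245] (322, 250) [ 22 125 247] (258, 281) [ 25 139 246] (315, 281) [ 18  54 233] (195, 290) [ 24 140 246] 
grey [436.5 294. ] [18. 15.] 90 203 z0 [ 0.44  -0.252] z40 [ 0.438 -0.246] z52 [ 0.437 -0.244]
grey [376.5 294.9] [25.9 24.5] 79 552 z0 [ 0.437 -0.121] z40 [ 0.435 -0.118] z52 [ 0.434 -0.117]
grey [270. 282.] [38. 20.] 90 397 z0 [0.464 0.112] z40 [0.462 0.109] z52 [0.461 0.108]
grey [139.9 276.5] [20.3 45.5] 7 625 z0 [0.475 0.398] z40 [0.472 0.388] z52 [0.471 0.384]
grey [456. 226.] [ 8.5 11.3] 45 47 z0 [ 0.59  -0.299] z40 [ 0.585 -0.292] z52 [ 0.583 -0.289]
grey [380.7 215.4] [34.7 15.8] 76 370 z0 [ 0.614 -0.132] z40 [ 0.607 -0.129] z52 [ 0.605 -0.128]
yel [289.5 381.5] [15. 23.] 90 198 z0 [0.252 0.066] z40 [0.254 0.064] z52 [0.255 0.064]
yel [209.5 361.4] [35.7 36.2] 73 1197 z0 [0.293 0.238] z40 [0.295 0.232] z52 [0.295 0.23 ]
yel [193.  292.1] [10.3 21.4] 31 149 z0 [0.441 0.28 ] z40 [0.439 0.273] z52 [0.439 0.27 ]
yel [258.6 280.9] [21.8  8.4] 59 153 z0 [0.466 0.137] z40 [0.464 0.133] z52 [0.463 0.132]
yel [507.9 277.5] [24.  42.4] 10 936 z0 [ 0.476 -0.409] z40 [ 0.474 -0.399] z52 [ 0.472 -0.395]
yel [130.2 254.8] [ 8.2 11.4] 11 73 z0 [0.523 0.422] z40 [0.519 0.411] z52 [0.517 0.407]
yel [258.7 211.6] [21.7  7.5] 23 132 z0 [0.621 0.14 ] z40 [0.615 0.136] z52 [0.612 0.135]
yel [447.8 211.3] [19.8  7.8] 45 124 z0 [ 0.624 -0.282] z40 [ 0.617 -0.275] z52 [ 0.615 -0.272]
yel [321.4 255.4] [ 28.3 109.8] 4 2942 z0 [ 0.523 -0.001] z40 [ 0.519 -0.001] z52 [ 0.518 -0.001]
```

```bash
cat >> h.py <<'E'
def q(yaw,tilt=0.):
    # tool down, yaw about world z, then tilt about its own y (positive tilt: scoop lip (-x) down)
    from scipy.spatial.transform import Rotation as R
    return (R.from_euler('z',yaw)*R.from_euler('y',-tilt)*R.from_quat([1,0,0,0])).as_quat()
E
python3 - <<'E'
from h import *
env.reach([.47,0.,.36],q(0)); g=snap('wrist','w_tray'); print(ray(g,320,240),g['mtx'][0,0],monitor.sense()['clock'])
env.reach([.47,.40,.36],q(0)); snap('wrist','w_scoop'); print(monitor.sense()['clock'],monitor.sense()['joints'].round(2))
a=cv2.imread('pics/w_tray.png');b=cv2.imread('pics/w_scoop.png')
cv2.imwrite('pics/ab.png',cv2.resize(np.vstack([a,b]),(450,600))); 
E
```

```text
(array([ 0.53731374, -0.00086348,  0.50229532]), array([-0.26512267,  0.01359625, -0.96421558])) 394.4211967471906 2.3667
3.9 [ 0.51  0.49  0.91 -0.    1.74  2.09]
```

View pics/ab.png

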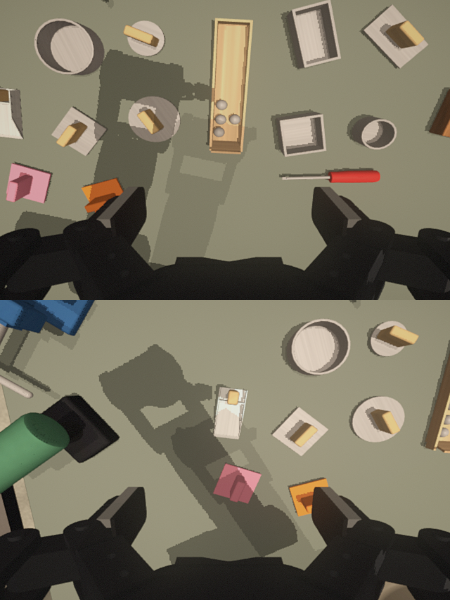

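The stacked wrist views show the tray with 4 balls (top, about (225,115)) and the scoop at (230,413) below. I'll enlarge both.

```bash
python3 - <<'E'
import cv2,numpy as np
a=cv2.imread('pics/w_tray.png')[20:255,280:380];b=cv2.imread('pics/w_scoop.png')[130:230,290:370]
a=cv2.resize(a,None,fx=2.5,fy=2.5,interpolation=cv2.INTER_CUBIC);b=cv2.resize(b,None,fx=5,fy=5,interpolation=cv2.INTER_CUBIC)
o=np.zeros((590,660,3),np.uint8);o[:a.shape[0],:250]=a[:590];o[:500,255:655]=b;cv2.imwrite('pics/crop1.png',o)
E
```

```text
(no output)
```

View pics/crop1.png

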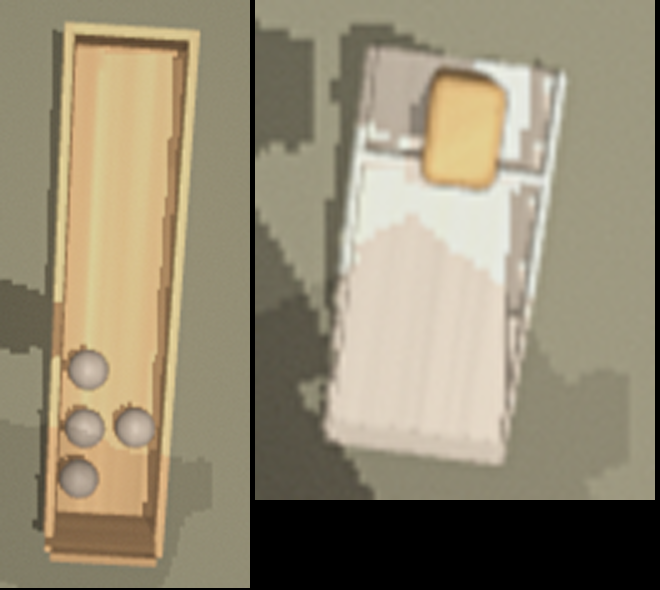

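```bash
python3 - <<'E'
from h import *
g=load('w_tray');f=lambda u,v,z:onz(g,u/2.5+280,v/2.5+20,z)
for n,u,v,z in [('LT out',67,25,.026),('RT out',198,32,.026),('LT in',76,38,.026),('RT in',189,40,.026),('LB out',46,530,.026),('RB out',164,530,.026),('LB in',55,510,.026),('RB in',156,510,.026),('floor end L',60,512,.004),('floor end R',152,516,.004),('slope top L',47,557,.045),('slope top R',156,562,.045),('b1',88,370,.014),('b2',85,427,.014),('b3',134,426,.014),('b4',78,478,.014)]:
    print(n,f(u,v,z)[:2].round(4))
g=load('w_scoop');f=lambda u,v,z:onz(g,(u-255)/5+290,v/5+130,z)
for n,u,v,z in [('lipL',325,437,0),('lipR',502,463,0),('lipLz2',325,437,.0025),('htop L',432,80,.095),('htopR',505,85,.095),('htop BL',426,176,.095),('htop BR',497,185,.095),('wall L',366,150,.024),('wall R',545,182,.024),('back L',370,47,.0025),('back R',563,72,.024)]: print(n,f(u,v,z)[:2].round(4))
E
```

```text
LT out [0.6445 0.0193]
RT out [ 0.6417 -0.038 ]
LT in [0.6394 0.0154]
RT in [ 0.6385 -0.0342]
LB out [0.4167 0.0327]
RB out [ 0.4167 -0.0261]
LB in [0.4269 0.0281]
RB in [ 0.4269 -0.022 ]
floor end L [0.4208 0.0268]
floor end R [ 0.4186 -0.0209]
slope top L [0.4081 0.0311]
slope top R [ 0.4056 -0.0214]
b1 [0.4944 0.0115]
b2 [0.4664 0.0132]
b3 [ 0.4669 -0.0111]
b4 [0.4407 0.0169]
lipL [0.4305 0.4265]
lipR [0.4235 0.3803]
lipLz2 [0.431  0.4263]
htop L [0.5241 0.3985]
htopR [0.5231 0.3838]
htop BL [0.5051 0.3998]
htop BR [0.5033 0.3853]
wall L [0.5055 0.4143]
wall R [0.4979 0.3715]
back L [0.529  0.4138]
back R [0.5236 0.3676]
```

```bash
python3 - <<'E'
from h import *
y=-.135
env.reach([.5136,.3918,.16],q(y)); env.movel([.5136,.3918,.051],.12,guard=15)
env.close_gripper(90); s=monitor.sense(); print(s['clock'],s['finger_gap'],s['gripper_force'],s['contact_force'].round(1),s['position'].round(4))
env.movel([.5136,.3918,.25],.15)
s=monitor.sense();print(s['contact_force'].round(1))
tr=-.0587; c=np.array([.529,-.003]); ux=np.array([np.cos(tr),np.sin(tr)])
p=c+ux*(-.012+.087)
for t in (-.35,-.25,.6,.8): print(t,kinematics.ik([p[0]-.05,p[1],.2],q(tr,t)) is not None)
env.reach([*p,.13],q(tr)); snap('wrist','w_hold'); s=monitor.sense();print(s['clock'],s['position'],p)
a=cv2.imread('pics/w_hold.png');cv2.imwrite('pics/crop2.png',cv2.resize(a,(800,600)))
E
```

```text
6.4333 0.1724348187911344 87.54969477653503 [-0.   0.1  0.5] [0.5137 0.3918 0.0511]
[ 0.1  0.3 -2.7]
-0.35 True
-0.25 True
0.6 True
0.8 True
9.5333 [ 0.60408397 -0.00636233  0.13034504] [ 0.60387082 -0.00739997]
```

View pics/crop2.png

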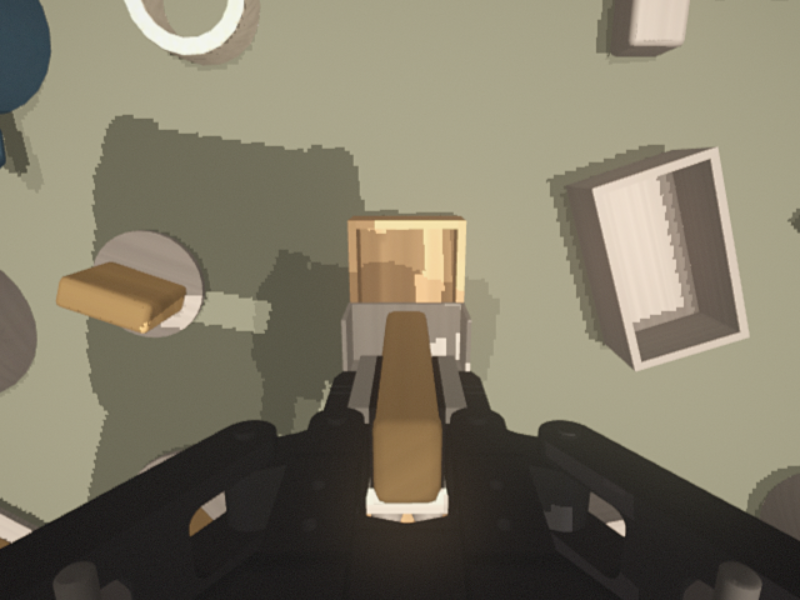

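The wrist view shows the scoop held upright over the tray. The pan's back edge runs (345,305)–(467,305), and the tray's far rim corners are at (349,218) and (466,218).

```bash
python3 - <<'E'
from h import *
g=load('w_hold')
f=lambda u,v,z:onz(g,u*.8,v*.8,z)[:2].round(4)
print('tray out',f(349,219,.026),f(466,219,.026),'in',f(357,229,.026),f(458,229,.026))
print('left edge of scoop top',f(345,305,.079+.024),f(467,305,.103), 'at floor',f(345,305,.0815),f(467,305,.0815))
print('handle top',f(373,497,.079+.095),f(441,497,.174),f(388,313,.079),f(427,313,.079))
env.hold(.4);s=monitor.sense();print(s['position'],s['ee_rot'],q(-.0587))
g=snap('wrist','w_hold2');hs=cv2.cvtColor(g['frame'],cv2.COLOR_RGB2HSV)
for r in (185,195,205,215,225,235,250,265,280): print(r,[tuple(x) for x in g['frame'][r,[270,274,276,278,280,282,284,286,290]]]) if r in(195,250) else 0
E
```

```text
tray out [0.6469 0.0196] [ 0.6436 -0.0385] in [0.6418 0.0161] [ 0.6389 -0.0343]
left edge of scoop top [0.6241 0.0143] [ 0.6216 -0.0293] at floor [0.6181 0.0175] [ 0.6153 -0.0317]
handle top [0.5969 0.0016] [ 0.596  -0.0142] [6.13e-01 5.00e-04] [ 0.6121 -0.0155]
[ 0.6038921  -0.00725585  0.1300334 ] [ 9.99572608e-01 -2.92335263e-02  3.69710540e-05  2.41675882e-06] [ 0.99956932 -0.02934579  0.          0.        ]
195 [(np.uint8(116), np.uint8(112), np.uint8(92)), (np.uint8(115), np.uint8(110), np.uint8(91)), (np.uint8(127), np.uint8(115), np.uint8(94)), (np.uint8(198), np.uint8(157), np.uint8(113)), (np.uint8(195), np.uint8(156), np.uint8(112)), (np.uint8(196), np.uint8(157), np.uint8(112)), (np.uint8(118), np.uint8(92), np.uint8(66)), (np.uint8(129), np.uint8(99), np.uint8(69)), (np.uint8(181), np.uint8(146), np.uint8(106))]
250 [(np.uint8(94), np.uint8(89), np.uint8(73)), (np.uint8(96), np.uint8(91), np.uint8(75)), (np.uint8(118), np.uint8(109), np.uint8(96)), (np.uint8(115), np.uint8(106), np.uint8(95)), (np.uint8(106), np.uint8(97), np.uint8(84)), (np.uint8(152), np.uint8(139), np.uint8(124)), (np.uint8(150), np.uint8(139), np.uint8(125)), (np.uint8(152), np.uint8(140), np.uint8(125)), (np.uint8(154), np.uint8(142), np.uint8(127))]
```

```bash
python3 - <<'E'
from h import *
P=[.6039,-.0074]
env.movel([*P,.075],.12,guard=8); 
s=monitor.sense();print(s['clock'],s['position'].round(4),s['contact_force'].round(1))
r=env.movel([*P,.0515],.025,guard=5); env.hold(.2)
s=monitor.sense();print(r,s['clock'],s['position'].round(4),s['contact_force'].round(1),s['ft_torque'].round(2))
g=snap('scene','s1');cv2.imwrite('pics/s1b.png',cv2.resize(g['frame'][180:320,250:420,::-1],(680,560),interpolation=cv2.INTER_CUBIC))
E
```

```text
10.5917 [ 0.6043 -0.0075  0.0756] [-0.6  0.4 -0.6]
True 11.5417 [ 0.6038 -0.0073  0.0551] [0.7 0.7 5.9] [-0.    0.03 -0.03]
```

View pics/s1b.png

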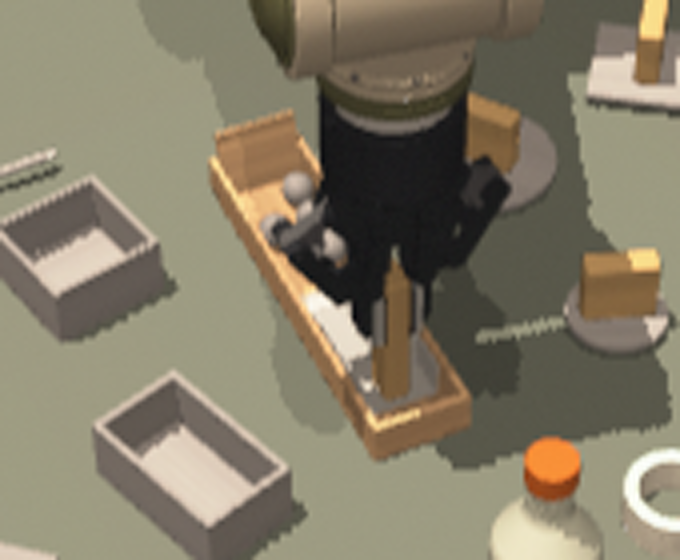

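```bash
python3 - <<'E'
from h import *
Y=lambda x:-.0074+.0588*(.6039-x)
def go(x,z,v,gd):
    r=env.movel([x,Y(x),z],v,guard=gd); s=monitor.sense();print(r,round(s['clock'],1),s['position'].round(4),s['contact_force'].round(1)); return r
go(.57,.0545,.05,20); go(.53,.0545,.05,20); go(.512,.0545,.03,20); r=go(.5,.0545,.02,20)
g=snap('wrist','w2');snap('top','t2')
cv2.imwrite('pics/w2b.png',np.hstack([cv2.resize(g['frame'][...,::-1],(520,390)),cv2.resize(cv2.imread('pics/t2.png')[190:325,270:366],(277,390))]))
E
```

```text
False 12.4 [ 0.5699 -0.0055  0.055 ] [0.3 0.7 8.3]
False 13.4 [ 0.5301 -0.0031  0.055 ] [ 1.2 -0.1  7.2]
False 14.1 [ 0.5124 -0.0021  0.055 ] [3.3 0.5 6.7]
False 14.9 [ 0.5054 -0.0022  0.0572] [20.7  1.1  6.9]
```

View pics/w2b.png

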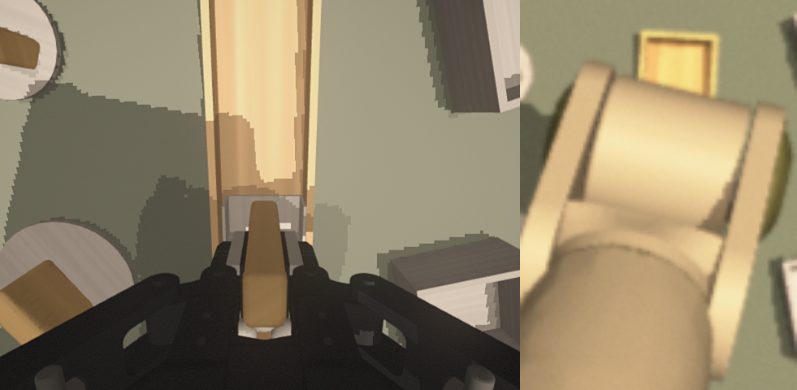

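```bash
cat >> h.py <<'E'
TY=-.0587
Y=lambda x:-.0074+.0588*(.6039-x)
def heel(x,z,a):  # TCP for scoop whose upright TCP would be (x,Y,z), tipped lip-up by a about its heel
    dx=-.013*np.cos(a)+.051*np.sin(a)+.013; dz=.013*np.sin(a)+.051*np.cos(a)-.051
    xx=x+dx*np.cos(TY); return [xx,Y(xx),z+dz]
E
python3 - <<'E'
from h import *
def mv(p,o=None,v=.06,gd=None):
    r=env.movel(p,v,frame=o,guard=gd) if o is not None else env.movel(p,v,guard=gd)
    s=monitor.sense();print(r,round(s['clock'],1),s['position'].round(4),s['contact_force'].round(1))
x=.5072
env.movel([x,Y(x),.0555],.02)
mv(heel(x,.057,.12),q(TY,-.12),.03); mv(heel(x,.06,.3),q(TY,-.3),.04)
p=heel(x,.06,.3); mv([p[0],p[1],p[2]+.12],q(TY,-.3),.1)
env.hold(.3)
snap('wrist','w3');g=snap('scene','s3');t=snap('top','t3')
cv2.imwrite('pics/s3b.png',np.hstack([cv2.resize(g['frame'][130:310,230:430,::-1],(600,540)),]))
E
```

```text
False 15.8 [ 0.5123 -0.0017  0.0571] [ 0.5  0.2 -3.6]
False 16.2 [ 0.522  -0.0024  0.0607] [-0.5 -0.9 -3.5]
False 17.6 [ 0.5226 -0.0026  0.181 ] [ 0.2 -0.2 -3. ]
```

View pics/s3b.png

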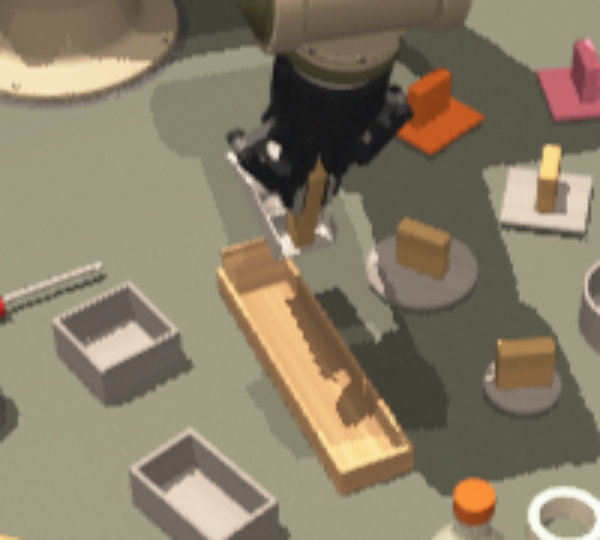

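```bash
python3 - <<'E'
from h import *
g=load('top0');f=lambda u,v,z:onz(g,u*.8,v*.8,z)[:2].round(4)
print('tin edges L/R/T/B',f(229,278,.04),f(283,278,.04),f(256,250.5,.04),f(256,304,.04))
print('mug',f(284,185,.09),'mughandle',f(292,225,.06),'smalllid',f(325,268,.01),'sqlid',f(246,367,.01),'large',f(326,352,.01),'scoop')
g=load('w_scoop');im=g['frame'];hsv=cv2.cvtColor(im,cv2.COLOR_RGB2HSV)
m=((hsv[...,1]<80)&(hsv[...,2]>110)&(hsv[...,0]<20)).astype(np.uint8)*255
m[:, :395]=0;m[:,510:]=0;m[140:]=0
c=max(cv2.findContours(m,cv2.RETR_EXTERNAL,cv2.CHAIN_APPROX_NONE)[0],key=cv2.contourArea);c=cv2.convexHull(c)
P=np.array([onz(g,*p[0],.04)[:2] for p in c]);print('wrist hull',P.min(0),P.max(0),cv2.minEnclosingCircle(P.astype(np.float32)))
from itertools import product
T=np.array([.608,.238])
for yaw,t in product((.0,.4,.9),(-.3,.2,.75)):
    u=np.array([np.cos(yaw),np.sin(yaw)]);p=T+u*(.022+.087*np.cos(t)-.051*np.sin(t));z=.05+.087*np.sin(t)+.051*np.cos(t)+.05
    j=kinematics.ik([*p,z],q(yaw,t));print(yaw,t,None if j is None else j.round(2))
E
```

```text
tin edges L/R/T/B [0.5904 0.2999] [0.5908 0.2059] [0.6395 0.2547] [0.5449 0.2513]
mug [0.742  0.2002] mughandle [0.6802 0.1896] smalllid [0.6149 0.1368] sqlid [0.438  0.2712] large [0.4649 0.1319] scoop
wrist hull [0.55166148 0.21041692] [0.64219736 0.30184   ] ((0.5970751643180847, 0.25592660903930664), 0.04619056358933449)
0.0 -0.3 None
0.0 0.2 [ 0.18  0.76  0.98 -0.04  1.21  1.76]
0.0 0.75 [ 0.24  0.45  1.59 -0.43  0.4   2.14]
0.4 -0.3 None
0.4 0.2 [0.21 0.76 0.97 0.04 1.22 1.37]
0.4 0.75 [0.15 0.43 1.62 0.46 0.4  0.95]
0.9 -0.3 None
0.9 0.2 [0.24 0.75 0.99 0.13 1.24 0.88]
0.9 0.75 [0.05 0.47 1.56 0.84 0.76 0.19]
```

```bash
python3 - <<'E'
from h import *
T=np.array([.595,.254])
for yaw in (.4,.9,1.3,1.57):
  for t in (-.3,-.2,-.1,0,.2,.75,.9):
    u=np.array([np.cos(yaw),np.sin(yaw)]);p=T+u*(.022+.087*np.cos(t)-.051*np.sin(t));z=(.045 if t>.5 else .1)+.087*np.sin(t)+.051*np.cos(t)
    j=kinematics.ik([*p,z],q(yaw,t));print(yaw,t,p.round(3),round(z,3),None if j is None else j.round(2))
s=monitor.sense();print(s['joints'].round(2),s['contact_force'].round(1),s['ft_torque'].round(2))
E
```

```text
0.4 -0.3 [0.706 0.301] 0.123 None
0.4 -0.2 [0.703 0.3  ] 0.133 [ 0.26  1.19  0.23 -0.03  1.91  1.42]
0.4 -0.1 [0.7   0.298] 0.142 [ 0.25  1.04  0.5  -0.01  1.7   1.42]
0.4 0 [0.695 0.296] 0.151 [ 0.25  0.93  0.69 -0.    1.52  1.42]
0.4 0.2 [0.684 0.292] 0.167 [0.23 0.75 0.99 0.04 1.2  1.4 ]
0.4 0.75 [0.642 0.274] 0.142 [0.18 0.49 1.69 0.6  0.27 0.83]
0.4 0.9 [0.628 0.268] 0.145 [ 0.16  0.46  1.83  1.75  0.19 -0.33]
0.9 -0.3 [0.67  0.348] 0.123 None
0.9 -0.2 [0.668 0.346] 0.133 [ 0.36  1.1   0.42 -0.11  1.8   1.01]
0.9 -0.1 [0.666 0.343] 0.142 [ 0.34  0.99  0.6  -0.05  1.64  1.01]
0.9 0 [0.663 0.339] 0.151 [ 0.32  0.89  0.75 -0.    1.49  0.99]
0.9 0.2 [0.655 0.33 ] 0.167 [0.27 0.73 1.02 0.13 1.23 0.9 ]
0.9 0.75 [0.627 0.294] 0.142 [0.08 0.52 1.63 0.96 0.66 0.06]
0.9 0.9 [0.617 0.282] 0.145 [ 0.02  0.51  1.75  1.3   0.68 -0.31]
1.3 -0.3 [0.627 0.37 ] 0.123 [ 0.45  1.05  0.56 -0.23  1.73  0.71]
1.3 -0.2 [0.626 0.367] 0.133 [ 0.42  0.97  0.68 -0.15  1.63  0.7 ]
1.3 -0.1 [0.625 0.364] 0.142 [ 0.39  0.89  0.79 -0.08  1.53  0.67]
1.3 0 [0.624 0.359] 0.151 [ 0.36  0.82  0.88 -0.    1.43  0.63]
1.3 0.2 [0.621 0.348] 0.167 [0.28 0.71 1.06 0.18 1.27 0.51]
1.3 0.75 [0.609 0.303] 0.142 [ 0.03  0.59  1.52  0.89  0.99 -0.19]
1.3 0.9 [0.605 0.289] 0.145 [-0.04  0.59  1.59  1.09  1.04 -0.4 ]
1.57 -0.3 [0.595 0.374] 0.123 [ 0.49  0.92  0.8  -0.26  1.56  0.51]
1.57 -0.2 [0.595 0.371] 0.133 [ 0.46  0.87  0.87 -0.18  1.5   0.48]
1.57 -0.1 [0.595 0.368] 0.142 [ 0.42  0.81  0.93 -0.09  1.44  0.43]
1.57 0 [0.595 0.363] 0.151 [ 0.38  0.76  0.99 -0.    1.39  0.38]
1.57 0.2 [0.595 0.351] 0.167 [0.29 0.68 1.11 0.2  1.3  0.24]
1.57 0.75 [0.595 0.305] 0.142 [ 0.02  0.65  1.41  0.82  1.2  -0.33]
1.57 0.9 [0.595 0.29 ] 0.145 [-0.04  0.67  1.45  0.96  1.27 -0.47]
[-0.21  0.52  1.35 -0.04  1.56  1.43] [-0.1  0.3 -3.2] [-0.03 -0.39 -0.02]
```

```bash
cat >> h.py <<'E'
TIN=np.array([.595,.254])
def tip(yaw,t,lz,off=.022):
    u=np.array([np.cos(yaw),np.sin(yaw)]);p=TIN+u*(off+.087*np.cos(t)-.051*np.sin(t))
    return [*p,lz+.087*np.sin(t)+.051*np.cos(t)],q(yaw,t)
E
python3 - <<'E'
from h import *
p,o=tip(1.57,-.2,.16)
env.movel(p,.15,frame=o); env.hold(.3)
s=monitor.sense();print(s['clock'],s['position'].round(3),p,s['contact_force'].round(1),s['ft_torque'].round(2))
g=snap('scene','s4');t=snap('top','t4')
a=cv2.resize(g['frame'][100:300,260:480,::-1],(440,400));b=cv2.resize(t['frame'][190:320,270:370,::-1],(308,400))
cv2.imwrite('pics/s4b.png',np.hstack([a,b]))
E
```

```text
21.0417 [0.595 0.371 0.193] [np.float64(0.5950934871059648), np.float64(0.37139789091959047), np.float64(0.192699163690733)] [ 0.   0.4 -2.9] [ 0.26 -0.02 -0.03]
```

View pics/s4b.png

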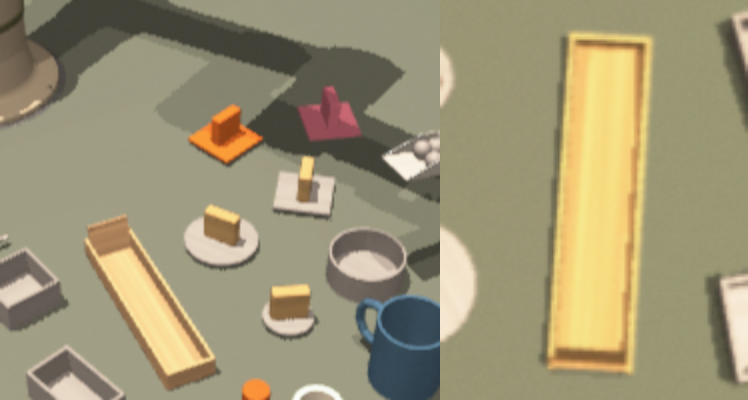

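The tray is empty and the balls are in the pan at (425,150). Next I tip them into the tin.

```bash
python3 - <<'E'
from h import *
for t,lz,v in((0.05,.075,.08),(.3,.06,.03),(.55,.05,.03),(.85,.045,.03)):
    p,o=tip(1.57,t,lz); env.movel(p,v,frame=o)
env.hold(.5); s=monitor.sense();print(s['clock'],s['position'].round(3),s['contact_force'].round(1))
g=snap('scene','s5')
p,o=tip(1.57,.85,.13);env.movel(p,.12,frame=o)
p,o=tip(1.57,0,.17);env.movel(p,.15,frame=o)
h=snap('scene','s5x');t=snap('top','t5');s=monitor.sense();print(s['clock'],s['contact_force'].round(1),s['ft_torque'].round(2))
a=cv2.resize(g['frame'][130:280,370:520,::-1],(400,400));c=cv2.resize(h['frame'][130:280,370:520,::-1],(400,400))
cv2.imwrite('pics/s5b.png',np.hstack([a,c]))
E
```

```text
25.25 [0.595 0.295 0.144] [-0.5  0.6 -1.4]
27.2583 [ 0.2 -0.6 -2.2] [0.03 0.03 0.04]
```

View pics/s5b.png

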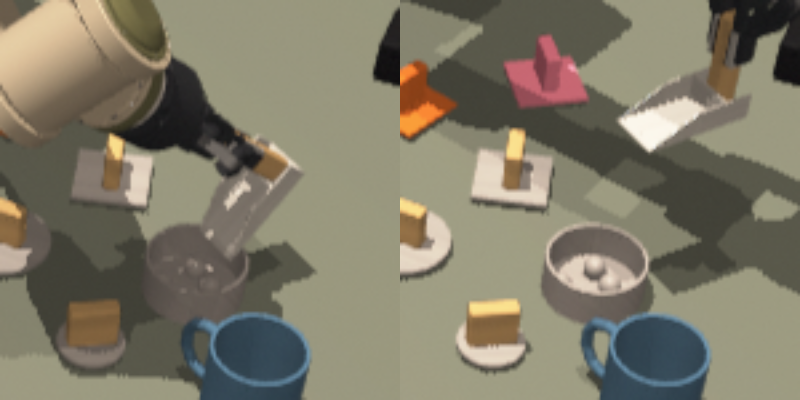

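Two balls are visible in the tin and the pan is empty. Next I return the scoop to the tray at the pose already proven, then check the tin from above.

```bash
python3 - <<'E'
from h import *
env.reach([.6,-.0072,.17],q(TY))
env.hold(.2);x=.6
env.movel([x,Y(x),.075],.12,guard=8); r=env.movel([x,Y(x),.0515],.025,guard=4);env.hold(.1)
s=monitor.sense();print(r,s['clock'],s['position'].round(4),s['contact_force'].round(1))
env.release(); env.movel([x,Y(x),.17],.15)
env.reach([.50,.20,.30],q(0));env.hold(.2)
g=snap('wrist','w6');t=snap('top','t6');print(monitor.sense()['clock'])
cv2.imwrite('pics/w6b.png',cv2.resize(g['frame'][:,:,::-1],(800,600)))
E
```

```text
True 30.6417 [ 0.6001 -0.0071  0.0551] [1.2 1.  5.9]
33.575
```

View pics/w6b.png

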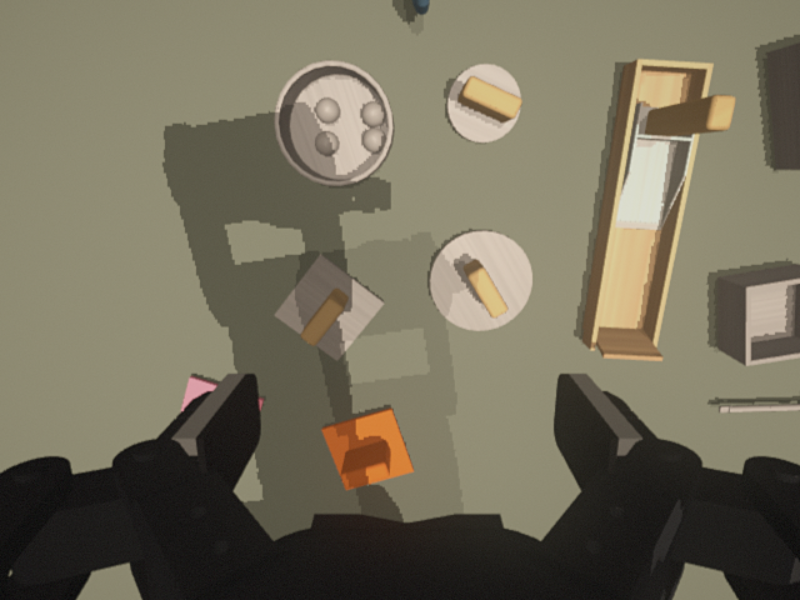

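All four balls are in the tin (330,125), and the scoop stands in the tray. Next I measure each lid and tin with the wrist camera straight overhead.

```bash
cat >> h.py <<'E'
C=dict(Llid=(.466,.133),slid=(.614,.137),qlid=(.440,.272),olid=(.617,-.276),ltin=(.595,.254),qtin=(.435,-.119),stin=(.437,-.248),otin=(.607,-.129))
def over(n,tag,z=.18):
    x,y=C[n]; env.reach([x-.067,y,z],q(0)); env.hold(.15); return snap('wrist',f'{n}_{tag}')
def blob(g,mask,xy,z,rad):
    m=mask.astype(np.uint8)*255; keep=np.zeros_like(m); u,v=proj(g,[*xy,z]); s=394*rad/(g['view'][:3,:3]@[*xy,z]+g['view'][:3,3])[2]
    cv2.circle(keep,(int(u),int(v)),int(s),255,-1); m&=keep
    m=cv2.morphologyEx(m,cv2.MORPH_OPEN,np.ones((3,3)))
    c=np.vstack([k for k in cv2.findContours(m,cv2.RETR_EXTERNAL,cv2.CHAIN_APPROX_NONE)[0] if cv2.contourArea(k)>60])
    P=np.array([onz(g,*p[0],z)[:2] for p in cv2.convexHull(c)],np.float32)
    # minAreaRect in mm; returns centre, long, short, yaw of long side
    (cx,cy),(w,h),a=cv2.minAreaRect(P*1000); a=np.radians(a)
    if w<h: w,h,a=h,w,a+np.pi/2
    a=(a+np.pi/2)%np.pi-np.pi/2
    return np.round([cx/1000,cy/1000,w,h,a],4)
def yel(g): 
    h=cv2.cvtColor(g['frame'],cv2.COLOR_RGB2HSV); return (h[...,1]>95)&(h[...,0]>10)&(h[...,0]<32)&(h[...,2]>60)
def grey(g):
    h=cv2.cvtColor(g['frame'],cv2.COLOR_RGB2HSV); return (h[...,1]<85)&((h[...,0]<21)|(h[...,0]>160))
E
python3 - <<'E'
from h import *
T=[]
for n in ('qlid','Llid','slid','ltin','otin','olid','stin','qtin'):
    try: g=over(n,'a')
    except env.MotionError as e: print(n,'ERR',e); g=None; continue
    if 'lid' in n:
        print(n,'handle',blob(g,yel(g),C[n],.052,.045),'plate',blob(g,grey(g)|yel(g),C[n],.01,.065))
    else: print(n,'rim',blob(g,grey(g),C[n],.04,.065))
    T.append(cv2.resize(g['frame'][:300,:,::-1],(266,125)) if 0 else cv2.resize(g['frame'][:,:,::-1],(266,200)))
print(monitor.sense()['clock'])
while len(T)<9:T.append(T[0]*0)
cv2.imwrite('pics/mos.png',np.vstack([np.hstack(T[i:i+3]) for i in(0,3,6)]))
E
```

```text
qlid handle [ 0.4408  0.2705 42.8471 15.4563 -0.6656] plate [ 0.4405  0.2704 73.5442 73.4674  0.8999]
Llid handle [ 0.466   0.1325 42.7714 15.2163  0.5524] plate [ 0.4659  0.1324 92.0464 91.9822  0.4326]
slid handle [ 0.6159  0.1356 42.8354 15.0409  1.1677] plate [ 0.6158  0.1358 59.6886 59.5624 -1.5698]
ltin rim [ 0.5974  0.2556 91.2432 90.2663  1.5698]
otin rim [ 0.6171 -0.1356 96.4274 58.9705  0.2698]
olid handle [ 0.6177 -0.2746 42.7608 15.3053  0.8104] plate [ 0.6173 -0.2745 96.979  59.3675  0.8095]
stin rim [ 0.441  -0.2559 59.2784 59.0078 -1.5696]
qtin rim [ 0.4388 -0.127  72.9596 72.947   0.1698]
41.175
```

View pics/mos.png

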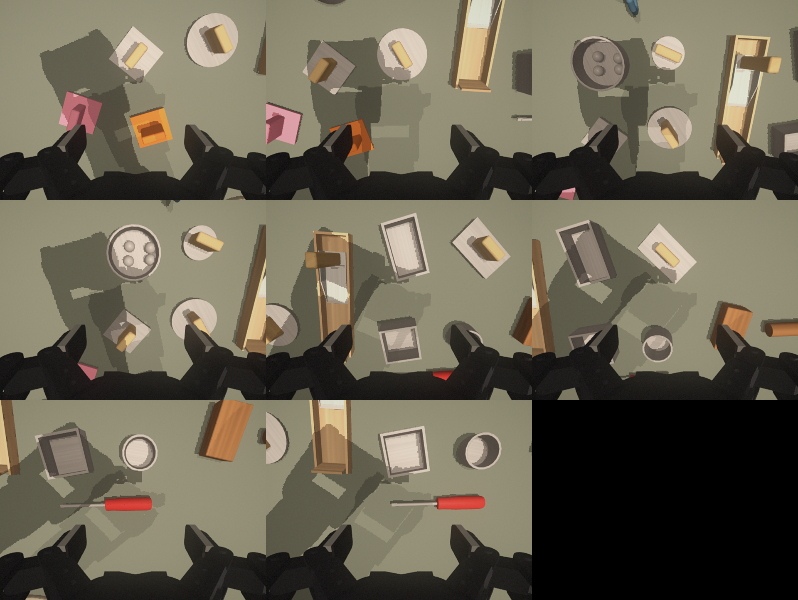

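```bash
cat >> h.py <<'E'
TINP=dict(Llid=(.5974,.2556,None),qlid=(.4388,-.127,.1698),slid=(.441,-.2559,None),olid=(.6171,-.1356,.2698))
def grab(n,tag):
    g=over(n,tag); b=blob(g,yel(g),C[n],.052,.08); print(n,b)
    assert abs(b[2]-43)<2 and abs(b[3]-15.3)<1.5
    yaw=b[4]; env.reach([b[0],b[1],.12],q(yaw)); env.movel([b[0],b[1],.018],.12,guard=12)
    env.close_gripper(60); env.movel([b[0],b[1],.16],.15)
    s=monitor.sense(); print('held',round(s['clock'],1),round(s['finger_gap'],3),s['contact_force'].round(1)); return yaw
def put(n,yaw):
    x,y,t=TINP[n]; t=yaw if t is None else t
    env.reach([x,y,.13],q(t)); env.hold(.2)
    env.movel([x,y,.066],.12,guard=10); r=env.movel([x,y,.0515],.02,guard=6); env.hold(.1)
    s=monitor.sense(); print('put',r,round(s['clock'],1),s['position'].round(4),s['contact_force'].round(1)); return s['position'][2]
def leave():
    env.release(); p=monitor.sense()['position']; env.movel([p[0],p[1],.16],.15)
E
python3 - <<'E'
from h import *
y=grab('Llid','b')
if put('Llid',y)<.0545: leave()
y=grab('slid','b')
if put('slid',y)<.0545: leave()
E
```

```text
Llid [ 0.4661  0.1326 42.897  15.2558  0.5511]
held 45.7 0.176 [ 0.6  0.2 -0.9]
put True 48.1 [0.5972 0.2555 0.0522] [ 0.1 -0.2  6.4]
slid [ 0.6079  0.1785 44.5686 16.8947  1.1641]Traceback (most recent call last):
  File "<stdin>", line 4, in <module>
  File "h.py", line 47, in grab
    assert abs(b[2]-43)<2 and abs(b[3]-15.3)<1.5
           ^^^^^^^^^^^^^^^^^^^^^^^^^^^^^^^^^^^^^
AssertionError
```

The large lid is seated (z 0.0522). The small lid has been knocked about 4 cm, so I look again over its new place.

```bash
sed -i 's/slid=(.614,.137)/slid=(.608,.1785)/' h.py; python3 - <<'E'
from h import *
g=over('slid','c'); cv2.imwrite('pics/slc.png',g['frame'][:300,100:560,::-1])
print(blob(g,yel(g),C['slid'],.052,.045),blob(g,yel(g),(.5974,.2556),.086,.045))
E
```

```text
[ 0.6074  0.1798 42.8279 14.9918  1.1711] [ 0.5991  0.2502 44.3104 23.5826  0.5519]
```

View pics/slc.png

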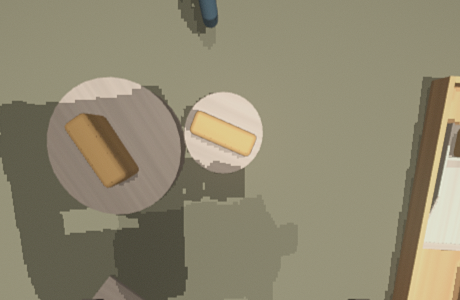

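The small lid now lies against the large tin at (225,133), and the large lid sits flush. The fingers clear the tin by about 11 mm, so I go ahead.

```bash
python3 - <<'E'
from h import *
for n in('slid','qlid','olid'):
    y=grab(n,'d')
    if put(n,y)<.0545: leave()
    else: break
E
```

```text
slid [  0.6044   0.2095 100.3614  40.9482  -1.3606]Traceback (most recent call last):
  File "<stdin>", line 3, in <module>
  File "h.py", line 47, in grab
    assert abs(b[2]-43)<2 and abs(b[3]-15.3)<1.5
           ^^^^^^^^^^^^^^^^^^^^^^^^^^^^^^^^^^^^^
AssertionError
```

Only the search radius was too wide: it took in the large lid's handle. I narrow it to 45 mm.

```bash
sed -i "s/C\[n\],.052,.08)/C[n],.052,.045)/" h.py; python3 - <<'E'
from h import *
for n in('slid','qlid','olid'):
    y=grab(n,'e')
    if put(n,y)<.0545: leave()
    else: break
E
```

```text
slid [ 0.6073  0.1798 42.8523 15.0047  1.1684]
held 55.7 0.18 [-0.9  0.9 -1.2]
put True 59.0 [ 0.4409 -0.2558  0.0522] [-0.6  0.3  4.1]
qlid [ 0.4408  0.2705 42.7273 15.2685 -0.6741]
held 66.2 0.177 [ 0.2 -0.1 -1.5]
put True 69.3 [ 0.4386 -0.1269  0.0521] [-0.9  0.1  5.6]
olid [ 0.6177 -0.2747 42.7275 15.1497  0.7998]
held 75.3 0.174 [ 0.   0.1 -1.5]
put True 77.7 [ 0.6169 -0.1355  0.0522] [-0.3  0.6  5.7]
```

```bash
python3 - <<'E'
from h import *
env.reach([.40,-.40,.33],q(0)); env.hold(.3)
g=snap('scene','s9');t=snap('top','t9')
cv2.imwrite('pics/s9b.png',np.hstack([cv2.resize(g['frame'][150:350,150:510,::-1],(540,300)),cv2.resize(t['frame'][170:330,140:480,::-1][:, :],(255,120)).repeat(1,0) if 0 else cv2.resize(t['frame'][180:330,160:480,::-1],(260,300))]))
print(monitor.sense()['clock'])
E
```

```text
81.0833
```

View pics/s9b.png

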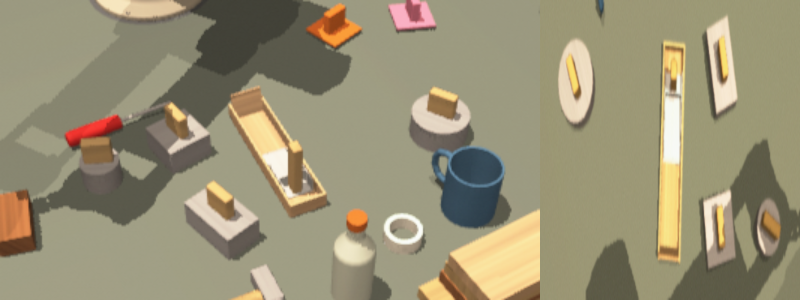

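All four lids sit flush on their tins: large (440,115), small (100,165), square (178,135), oblong (222,215). The scoop stands in the empty tray, and no balls have strayed.

```bash
python3 -c "
from h import *
print(job.hand_in())"
```

```text
the job is handed in; nothing more can be done
None
```

I handed the job in at about 81 s: all four balls are in the large round tin, the scoop stands upright in the emptied tray, and all four tins have their own lids seated flat (the small lid was knocked aside partway and re-found).

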